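Seat a vial rack in the corner of the code reader

ROBOT

A 7-joint arm with a two-finger parallel gripper is mounted at the origin on a cart in front of the work surface, level with it; the furniture and walls round the work are solid. World frame = base frame: x ahead of the robot, y to its left, z up, the work surface at z = 0. Lengths are in m, angles in rad, forces in N, time in s.
With the tool pointing down it reaches from about 0.4 to 0.875 m from the base axis. Payload 19.3 kg.
Tool frame: the origin (TCP) lies at the very end of the fingers, on their centre line; the grasp point (between the pads) lies 19 mm behind it; x points along the fingers, y is the direction in which the jaws open and shut, and the axes are right-handed (so a half turn about x gives the same grasp; the last joint's range is limited). The gripper opens to 85 mm and grips with 20 to 120 N. Pads are 22 mm wide; open, the fingers measure 114 mm over their backs; the gripper's body (76 mm by 85 mm) begins 54 mm behind the grasp point. The pads swing forward as they close: fully open they stand 13 mm farther back than shut.
Start: joints at [-1.372, 0.521, -0.036, 1.599, 0.021, 1.021, -0.113], TCP at [0.166, 0.603, 0.192] pointing down, gripper open.
Joint ranges: [-2.91, 2.91], [-0.3, 2.13], [-1.5, 1.42], [0.17, 2.43], [-1.26, 4.41], [0.16, 1.93], [-2.52, 2.52]. Speed limits (rad/s): [1.89, 1.89, 2.39, 2.39, 3.01, 3.01, 3.01].

INTERFACE

Orientations are given as [roll, pitch, yaw] about the fixed x, y, z axes, in that order (R = Rz(yaw) Ry(pitch) Rx(roll)).
In Python, from workcell import bot, grab_frame, job_done gives the robot as it stands.
- The arm moves only by the shell command python3 -m pendant 'ROWS' [OPENING] [FORCE]. ROWS is JSON, a list of rows, each a list of 4 numbers: the shift along the tool's x, y, z in mm, then the turn about the tool's x in degrees. A call has 1 to 12 rows; each row shifts and turns the commanded pose from where the row before left it, along the tool's axes as they then stand; what a row does not reach is not made up. A row lasts 1/8 s, in which the tool goes at most 62.5 mm and 10.7 degrees, less where a joint would pass 70% of its speed; a pose out of reach is approached as far as the arm can. A call is refused whole if a number of a shift passes 62.5 or a number of a turn 10.7, either way. A call with a gripper value outside its range is refused whole. OPENING is the opening, from -1 (shut) to 1 (fully open), set as the call begins (- or left out, the last holds). The fingers move at their own pace and stop on an object; FORCE is the grip in N (left out, the last holds). Time passes only in rows, so rows that do not move let the fingers close. It gives the time, the measured TCP pose, the force and the opening at its end, in the units of the state.
- bot.observe(): the state, without advancing time (a new reading comes with each control period).
- grab_frame(name): name is "side" or "top"; returns a dict with "img" (400x640x3 uint8, red, green, blue), "fovy" (degrees; the focal length in pixels is half the picture's height over the tangent of half this angle, whatever the lens; pixels are square), "cx", "cy" (the principal point, pixels), "R" (3x3) and "t" (3): a world point X has camera coordinates R X + t. Camera axes: x right, y down, z forward; pixel columns grow to the right and rows downward; lengths in m; the calibration is good to about 2 mm. A picture is of the moment at which its call begins. There is no depth.
- job_done(): hands the job in, once; it reports no verdict.
The state is a dict: "clock": time; "qpos": joint angles; "qd": joint speeds; "joint_efforts": joint torques, N m; "position": TCP position; "tool_rot": TCP orientation; "force": force on the tool from outside, world axes, zero at the start; "moment": the same for the moment, N m; "grip_width": finger opening in m.
Only numpy, scipy, OpenCV 4.12 (cv2) and the standard library are available. Lean on these libraries where they do the work, as an engineer would, in place of code of your own. Each camera call takes 0.05 s, during which the arm holds its last target.

TASK

Lift the white rack of vials, keeping it upright, onto the code reader's glass window, square its long side up flush against the two back stops first, and then slide it along them to the end stop, so that its bevelled corner sits in the corner of the stops and both sprung pins are fully in. The reader scans only while both pins are held in, so finish with the gripper still on the rack, pressing it against the back stops and the end stop at once: do not let go. Press firmly but do not ram it, and leave the loose vials and the timer beside the work alone.

Things in the scene. Friction and masses are not known exactly. Their poses are not given: they have to be found in the camera images.
- rack_mid (a point): Centre, half-way up (21 mm), of the loose white plastic vial rack: a solid block 62 mm (own x) by 120 mm (y) by 42 mm (z), about 0.4 kg, smooth upright sides, two rows of four capped vials fixed in it. Grip it across the 62 mm. Its +x +y upright corner is bevelled by 10 mm. It starts on the bench, its axes within 0.7 rad of the reader's: no end-for-end turn needed.
- rack_corner (a point): Point on the rack's underside where its +x long side and its +y short side would meet if the corner were not bevelled: 31 mm in x and 60 mm in y from the rack's centre, 21 mm below rack_mid. Axes as the rack's.
- rack: The same rack with its vials, whose caps stand 62 mm above the rack's underside; origin at the centre of its underside, 21 mm below rack_mid.
- nest_corner (a point): Point on the reader's flat top (52 mm above the bench) where the planes of the back stops and the end stop meet; a seated rack has rack_corner here and its axes parallel to these. x points across the back stops (away from the robot), y to the end stop, z up. The flat top with the window lies to -x and -y of it, 140 mm and 190 mm far.
- reader: The fixed code reader, a flat white housing 190 mm (x) by 230 mm (y), 52 mm high, with a grey top and a grey glass window with a black rim; origin at the centre of its underside, nest_corner at (52, 80, 52) mm from it. Its top, the stops and the pins are smooth: the rack slides on them with friction of about 0.2.
- back_stops: Two aluminium blocks on the reader's top, faces in the plane x = 0 of nest_corner, each 20 mm wide (y), 24 mm deep and 16 mm high, their centres at y = -16 and y = -104 mm from nest_corner, so that 68 mm between them are free. Origin and axes as reader.
- end_stop: One aluminium block, face in the plane y = 0 of nest_corner, 28 mm wide (x), 22 mm deep, 16 mm high, centre at x = -31 mm from nest_corner. Origin and axes as reader.
- back_pin (a joint): Sprung pin, 5 mm thick, 9 mm above the window in the middle of the back stop that is farther from the corner. 0 = out (3 mm proud of the stop face), 0.003 = pressed in flush with the stop face, m. It pushes back with 1.5 N at 0 and 3 N when flush, enough to push a released rack away.
- end_pin (a joint): Sprung pin like back_pin, in the middle of the end stop. 0 = out (3 mm proud), 0.003 = flush, m.
- spare_vial_1: Bystander: loose capped vial, 25 mm thick, 56 mm tall, standing on the bench; origin at the centre of its underside.
- spare_vial_2: Bystander: another such vial.
- bench_timer: Bystander: small bench timer, 72 x 66 x 21 mm, lying on the bench; origin at the centre of its underside.

How it is judged:
On the way:
1. the rack stands on the window, its long side flush against both back stops with the back pin in, the end pin not yet touched (value of joint back_pin above 0.002 m and angle between the x axis of rack and the x axis of reader, either way round below 0.025 rad and value of joint end_pin below 0.0005 m and y of rack_corner in the frame of nest_corner above -0.06 m and z of rack_corner in the frame of nest_corner below 0.002 m and angle between rack's own z axis and vertical below 0.03 rad), for 0.2 s.
At the end, for the whole second after the job is handed in: The rack stands flat on the window with its bevelled corner in the nest corner (within 3 mm), square to the stops within 0.02 rad, both pins in to within 1 mm of flush, and the fingers still on it pressing it on the back stops and on the end stop (at least 0.5 N on each), at rest (value of joint each of back_pin, end_pin above 0.002 m and contact force between rack and back_stops above 0.5 N and contact force between rack and end_stop above 0.5 N and angle between the x axis of rack and the x axis of reader, either way round below 0.02 rad and distance between rack_corner and nest_corner below 0.003 m and angle between rack's own z axis and vertical below 0.03 rad and contact force between the fingers and rack above 1 N and linear speed of rack below 0.01 m/s); the arm keeps its last pose, push and grip.
It fails at once if the rack was tipped (angle between rack's own z axis and vertical above 0.35 rad).
It fails at once if the rack was rammed into a stop (over 60 N) (contact force between rack and back_stops above 60 N or contact force between rack and end_stop above 60 N).
It fails at once if a bystander was disturbed (distance of any of spare_vial_1, spare_vial_2, bench_timer from where it was at the start of the episode above 0.02 m).
It also fails if it takes over 54 s, if anything falls off the work surface, if the arm or the gripper's body presses on something with over 40 N, if the wrist force passes 120 N, or if a joint passes its speed limit or range.

## Working session

There is one attempt and no reset: what is moved stays moved. The work goes in short steps, Python scripts to look and compute and a shell command to move; the robot and the scene stay as the last step left them, time stands still between calls to the robot, and variables do not carry over. Pictures are saved under pics/ and viewed, and the job is handed in when it is done.

```bash
ls; mkdir -p pics; python3 - <<'E'
from workcell import bot, grab_frame
import cv2
print(bot.observe())
for n in("side","top"):
    f=grab_frame(n); cv2.imwrite(f"pics/{n}0.png",f["img"][:,:,::-1]); print(n,f["fovy"],f["cx"],f["cy"],f["R"],f["t"])
E
```

```text
pics
{'clock': 0.0, 'qpos': array([-1.37219024,  0.522022  , -0.03635295,  1.60002096,  0.02123848,
        1.02109749, -0.11281562]), 'qd': array([-5.05827191e-04, -4.25298687e-05,  7.94779582e-04,  1.49642146e-03,
       -3.59088060e-04,  8.29865926e-04,  2.46311249e-04]), 'joint_efforts': array([-3.22353044e-03, -9.27132368e+01,  1.97840877e+00, -3.69943464e+01,
        1.77058449e-02,  8.06718715e-03, -1.64806596e-05]), 'position': array([0.1659201 , 0.60216727, 0.19171587]), 'tool_rot': array([-1.4815812 ,  1.56963473, -1.75037037]), 'force': array([ 0.30184388, -1.20071667,  0.8612385 ]), 'moment': array([-0.00090195,  0.0381593 , -0.00390053]), 'grip_width': 0.08525299260437218}
side 57.25211598638609 319.9549829715117 194.60208043129663 [[ 0.92287693 -0.38480126 -0.01503875]
 [-0.25482079 -0.58093033 -0.77303707]
 [ 0.28872917  0.71725026 -0.63418256]] [-0.56327694  0.20151149  0.74467725]
top 49.2033122229191 318.8350325034188 202.67350789528263 [[-0.00525735 -0.99998139 -0.00309356]
 [-0.99945909  0.00535498 -0.03244777]
 [ 0.03246373  0.0029213  -0.99946864]] [-0.01693895  0.5839286   0.98384121]
```

View pics/side0.png

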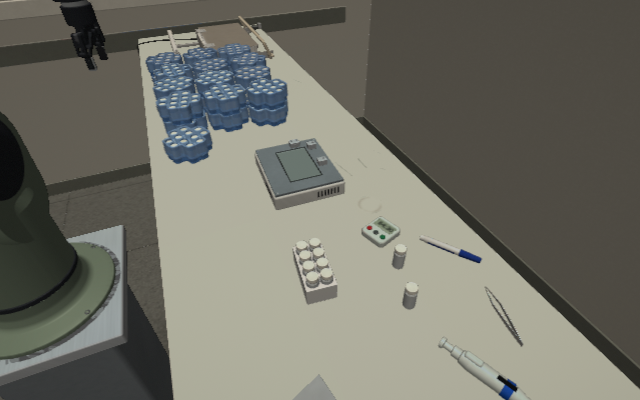

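View pics/top0.png

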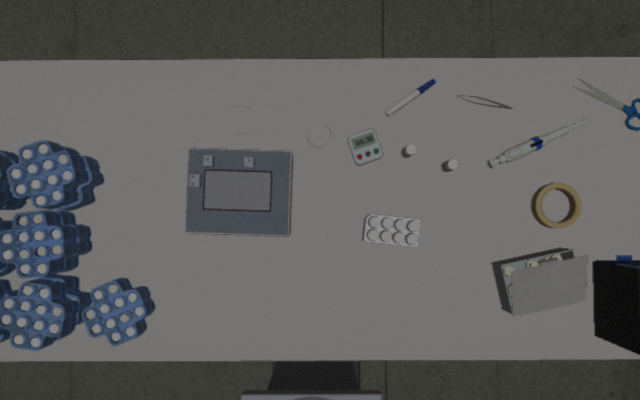

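```bash
python3 - <<'E'
import cv2,numpy as np
a=cv2.imread('pics/top0.png'); 
def en(c,k): 
    c=cv2.resize(c,None,fx=k,fy=k,interpolation=cv2.INTER_CUBIC); return np.clip(c.astype(float)*1.6,0,255).astype('uint8')
r=en(a[140:245,180:300],6); cv2.imwrite('pics/c1.png',r)
cv2.imwrite('pics/c2.png',en(a[205:255,355:430],8))
b=cv2.imread('pics/side0.png')
cv2.imwrite('pics/c3.png',np.hstack([en(b[130:210,250:350],5)[:400,:400],en(b[235:305,285:345],6)[:400,:360]]))
E
```

```text
(no output)
```

View pics/c1.png

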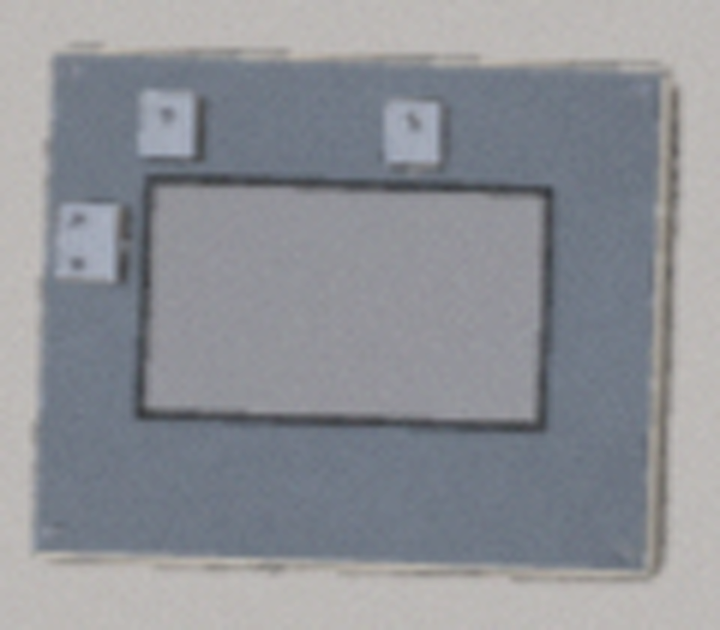

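View pics/c2.png

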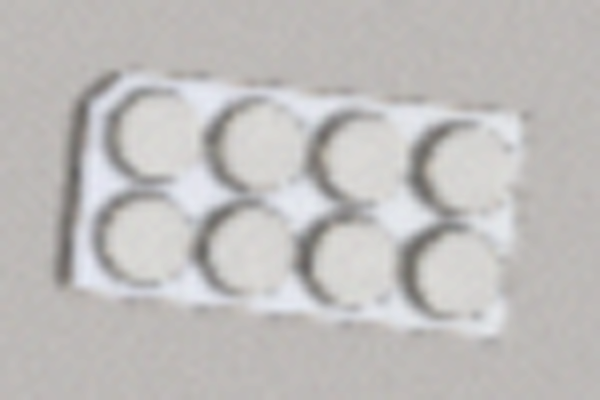

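View pics/c3.png

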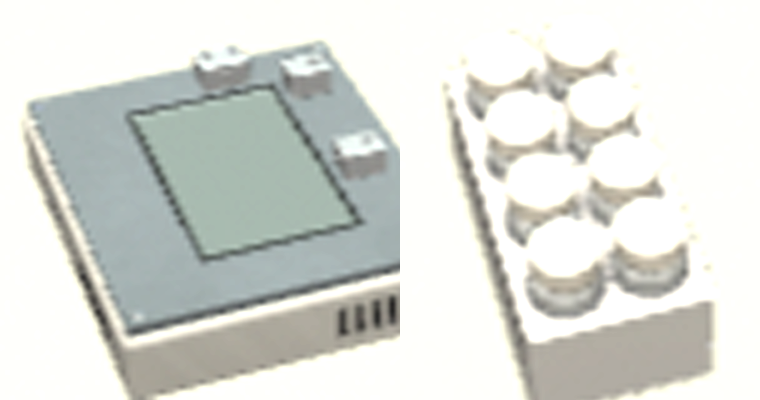

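```bash
cat > h.py <<'E'
import cv2,numpy as np
from workcell import bot,grab_frame
def ray(f,uv,z):
    uv=np.atleast_2d(uv).astype(float); h=f["img"].shape[0]; F=h/2/np.tan(np.radians(f["fovy"])/2)
    d=np.c_[(uv[:,0]-f["cx"])/F,(uv[:,1]-f["cy"])/F,np.ones(len(uv))]
    R=np.array(f["R"]);t=np.array(f["t"]); c=-R.T@t; w=d@R
    s=(z-c[2])/w[:,2]; return c+w*s[:,None]
def big(m):
    cs,_=cv2.findContours(m.astype('uint8'),cv2.RETR_EXTERNAL,cv2.CHAIN_APPROX_NONE)
    return max(cs,key=cv2.contourArea)[:,0,:]
def rect(P):
    r=cv2.minAreaRect((P[:,:2]*1000).astype(np.float32)); return r
E
python3 - <<'E'
from h import *
f=grab_frame("top"); im=f["img"].astype(int)
k=4
I=cv2.resize(f["img"],None,fx=k,fy=k,interpolation=cv2.INTER_CUBIC).astype(int)
br=lambda x,y:I[int(y*k),int(x*k)]
print('bench',br(340,220),'top',br(280,200),'stop',br(208,160),'rackw',br(366,237),br(392,237),'win',br(235,190),'cap',br(374,222))
E
```

```text
bench [118 116 115] top [73 78 86] stop [83 86 93] rackw [138 139 146] [96 95 92] win [93 92 96] cap [135 134 133]
```

```bash
cat > m.py <<'E'
from h import *
k=4
def mean(n=6):
    fs=[grab_frame("top") for _ in range(n)]
    f=fs[0]; f["I"]=np.mean([q["img"].astype(np.float32) for q in fs],0); return f
def up(f): return cv2.resize(f["I"],None,fx=k,fy=k,interpolation=cv2.INTER_CUBIC)
def toim(p,x0,y0): return (p+np.array([x0*k,y0*k])+.5)/k-.5
E
python3 - <<'E'
from m import *
f=mean(); I=up(f); np.save('I.npy',f["I"])
g=I.mean(2); br=I[:,:,2]-I[:,:,0]
# reader grey top
x0,y0=175,135; s=(slice(y0*k,250*k),slice(x0*k,305*k))
m=(br[s]>4)|(g[s]<96); m=cv2.morphologyEx(m.astype('uint8'),cv2.MORPH_OPEN,np.ones((9,9)))
c=big(m); print('reader',rect(ray(f,toim(c,x0,y0),.052)))
mr=m
# window rim
mw=(g[s]<62).astype('uint8'); c2=big(mw); print('win',rect(ray(f,toim(c2,x0,y0),.052)))
x1,y1=355,205; s2=(slice(y1*k,255*k),slice(x1*k,430*k))
m2=(g[s2]>127)
h=cv2.morphologyEx(m2.astype('uint8'),cv2.MORPH_CLOSE,np.ones((9,9)))
c3=big(h); P=ray(f,toim(c3,x1,y1),.042); print('rack',rect(P))
cv2.imwrite('pics/masks.png',cv2.resize(np.hstack([mr*255,np.pad(h*255,((0,mr.shape[0]-h.shape[0]),(0,0)))]),None,fx=.95,fy=.95))
E
```

```text
reader ((608.78662109375, 153.78073120117188), (231.23304748535156, 186.14797973632812), 87.83113098144531)
win ((610.9345703125, 158.04251098632812), (151.00344848632812, 91.10742950439453), 87.81915283203125)
rack ((521.969970703125, -180.36865234375), (119.0433578491211, 62.10684585571289), 83.37861633300781)
```

View pics/masks.png

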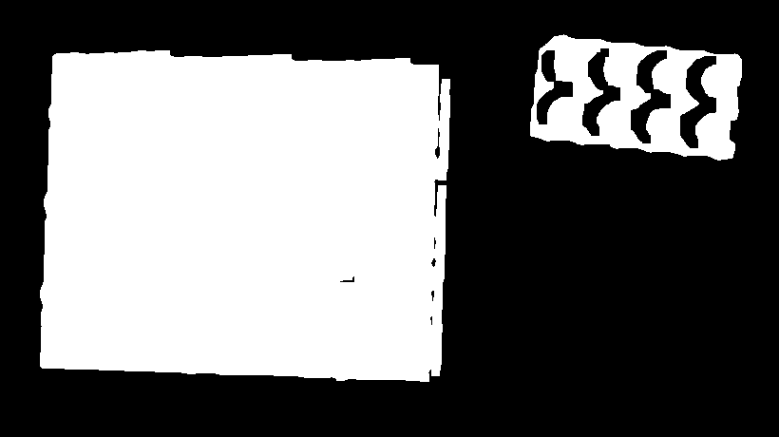

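```bash
python3 - <<'E'
from m import *
f=grab_frame("top"); f["I"]=np.load('I.npy'); I=up(f); g=I.mean(2)
th=np.radians(-2.18); Rz=np.array([[np.cos(th),-np.sin(th)],[np.sin(th),np.cos(th)]])
for n,(a,b,c,d) in dict(b1=(198,150,218,170),b2=(240,150,260,172),end=(185,170,203,190)).items():
    s=g[b*k:d*k,a*k:c*k]; m=s>102
    m=cv2.morphologyEx(m.astype('uint8'),cv2.MORPH_OPEN,np.ones((5,5)))
    P=ray(f,toim(big(m),a,b),.068); L=(P[:,:2]*1000)@Rz   # reader-aligned
    lo=np.percentile(L,3,0);hi=np.percentile(L,97,0)
    print(n,rect(P),lo,hi,hi-lo,(lo+hi)/2)
E
```

```text
b1 ((674.9447631835938, 219.275390625), (17.17547035217285, 21.025081634521484), 89.67483520507812) [655.41832081 236.23353962] [676.4450054  253.13739924] [21.02668459 16.90385962] [665.93166311 244.68546943]
b2 ((670.943115234375, 131.20477294921875), (17.222288131713867, 19.396852493286133), 89.67459869384766) [655.93006699 148.18314165] [675.33533793 165.38210271] [19.40527095 17.19896106] [665.63270246 156.78262218]
end ((632.5318603515625, 247.6238250732422), (24.27008056640625, 18.25223159790039), 0.21298755705356598) [610.70827232 261.97891294] [634.98675357 280.41938474] [24.27848125 18.4404718 ] [622.84751294 271.19914884]
```

```bash
cat > t.py <<'E'
from h import *
from scipy.spatial.transform import Rotation as Ro
def R(): 
    return Ro.from_euler('xyz',bot.observe()["tool_rot"]).as_matrix()
def to(x,y,z,yaw=None):
    """print tool-frame mm shift to world point (m) and turn making tool y along yaw(deg) mod 180"""
    o=bot.observe(); r=R(); d=r.T@(np.array([x,y,z])-o["position"])*1000
    a=np.degrees(np.arctan2(r[1,1],r[0,1])); s=f"shift {d.round(1)} tooly {a:.2f}"
    if yaw is not None: s+=f" turn about tool x {-((yaw-a+90)%180-90):.2f}"
    print(s)
E
python3 - <<'E'
from t import *
print(R().round(4)); to(.4,.4,.25,-6.62);to(.522,-.1804,.15,-6.62)
E
```

```text
[[-0.000e+00  2.657e-01  9.641e-01]
 [-1.000e-04  9.641e-01 -2.657e-01]
 [-1.000e+00 -1.000e-04 -0.000e+00]]
shift [ -57.7 -133.1  279.4] tooly 74.59 turn about tool x 81.21
shift [  42.3 -660.2  551.2] tooly 74.59 turn about tool x 81.21
```

```bash
python3 -m pendant '[[-30,0,20,2],[-20,0,45,4.2],[0,0,55,5],[0,0,55,5],[0,0,55,5],[0,0,55,5],[0,0,55,5],[0,0,55,5],[0,0,55,5],[0,0,55,5],[0,0,55,5],[0,0,45,5]]' 1 40; python3 -c "
from t import *
to(.522,-.1804,.15,-6.62)"
```

```text
clock: 2.0
position: [0.6079, 0.2198, 0.2423]
tool_rot: [0.307, 1.57, -0.947]
force: [-0.0, 0.3, 0.5]
grip_width: 0.0854
shift [  92.4 -206.4  353.5] tooly 18.17 turn about tool x 24.79
```

```bash
python3 -m pendant '[[5,-20,50,4.1],[5,-20,50,4.1],[5,-20,50,4.1],[5,-20,50,4.1],[5,-20,50,4.1],[5,-20,40,4.1],[0,0,0,0],[0,0,0,0]]'; python3 -c "
from t import *
to(.522,-.1804,.12,-6.62)"
```

```text
clock: 3.0
position: [0.532, -0.0789, 0.2124]
tool_rot: [2.456, 1.57, 0.778]
force: [0.5, 1.3, 0.3]
grip_width: 0.0854
shift [ 92.4   0.9 102. ] tooly -6.14 turn about tool x 0.48
```

```bash
python3 -m pendant '[[20,0,50,0.5],[30,1,52,0],[40,0,0,0],[0,0,0,0],[0,0,0,0]]'; python3 -c "
from t import *
to(.522,-.1804,.008,-6.62)
f=grab_frame('side'); cv2.imwrite('pics/s1.png',cv2.resize(f['img'][180:330,220:420,::-1],None,fx=4,fy=4))
f=grab_frame('top'); cv2.imwrite('pics/t1.png',cv2.resize(f['img'][170:300,320:480,::-1],None,fx=4,fy=4))"
```

```text
clock: 3.62
position: [0.5222, -0.1801, 0.1235]
tool_rot: [1.7, 1.57, 0.014]
force: [0.3, -0.4, 0.3]
grip_width: 0.0856
shift [115.5  -0.3   0.3] tooly -6.60 turn about tool x 0.02
```

View pics/s1.png

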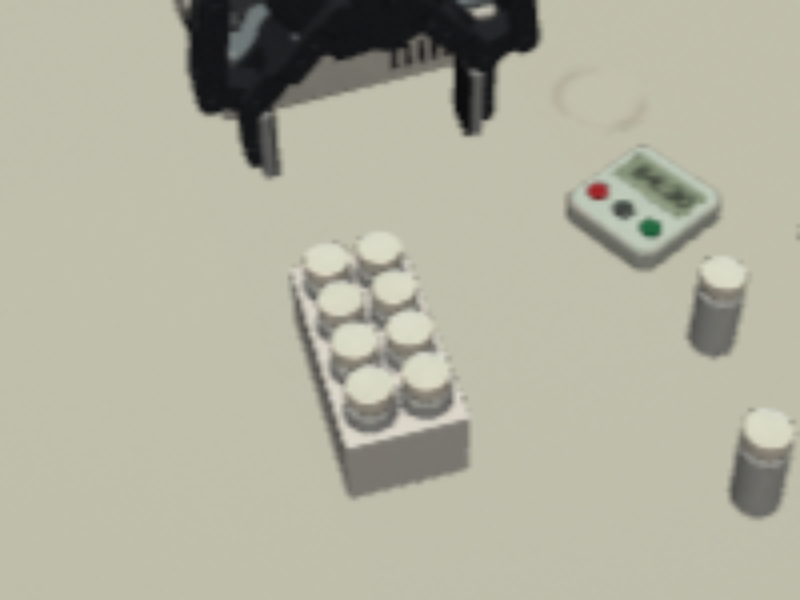

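View pics/t1.png

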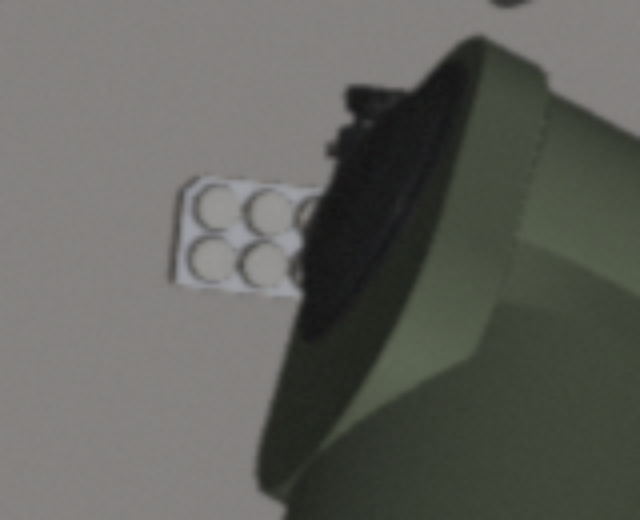

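```bash
python3 -m pendant '[[30,0,0,0],[30,0,0,0],[25,0,0,0],[15,0,0,0],[10,0,0,0],[5,0,0,0],[0,0,0,0],[0,0,0,0]]'; python3 -c "
from t import *
to(.522,-.1804,.008,-6.62)
f=grab_frame('side'); cv2.imwrite('pics/s2.png',cv2.resize(f['img'][180:330,220:420,::-1],None,fx=4,fy=4))"
```

```text
clock: 4.72
position: [0.5214, -0.1811, 0.0078]
tool_rot: [1.433, 1.57, -0.255]
force: [-0.2, -0.5, -0.4]
grip_width: 0.0854
shift [-0.2  0.5 -0.8] tooly -6.70 turn about tool x -0.08
```

View pics/s2.png

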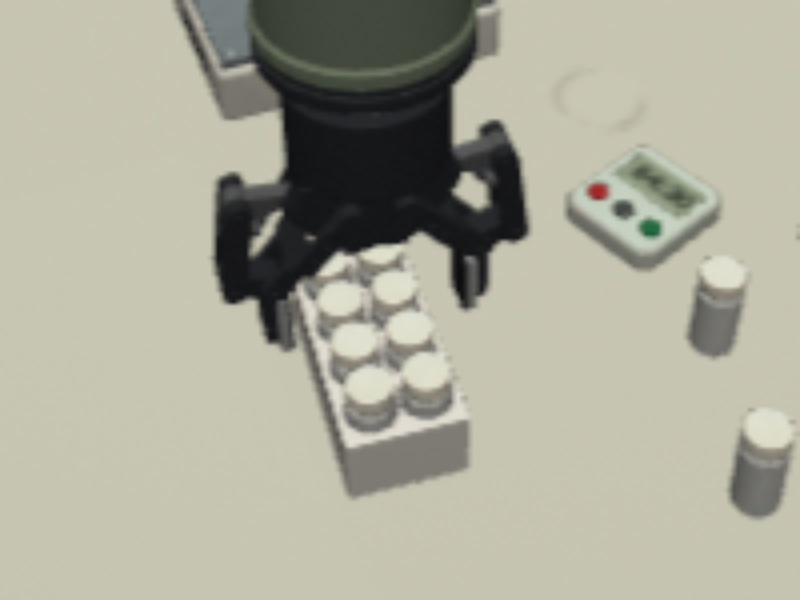

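```bash
python3 -m pendant '[[0,0,0,0],[0,0,0,0],[0,0,0,0],[0,0,0,0],[0,0,0,0],[0,0,0,0],[0,0,0,0],[0,0,0,0]]' -1 60; python3 -c "
from t import *
to(.522,-.1804,.008,-6.62)
f=grab_frame('side'); cv2.imwrite('pics/s3.png',cv2.resize(f['img'][180:330,220:420,::-1],None,fx=4,fy=4))"
```

```text
clock: 5.78
position: [0.5214, -0.1811, 0.008]
tool_rot: [1.69, 1.57, 0.002]
force: [-3.3, 2.1, 13.7]
grip_width: 0.0472
shift [-0.   0.5 -0.8] tooly -6.71 turn about tool x -0.09
```

View pics/s3.png

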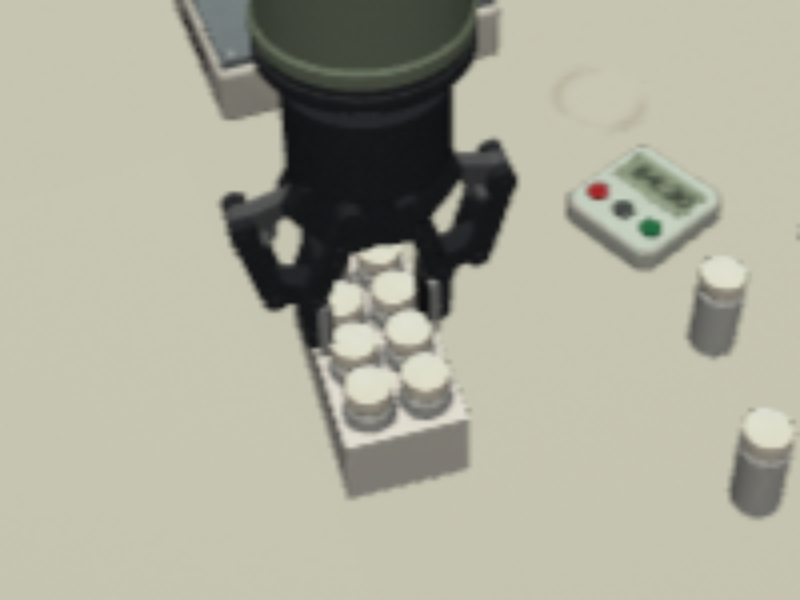

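```bash
python3 -c "
from t import *
f=grab_frame('side')
for z in (0,.02,.04,.05,.06): print(z,ray(f,[[291.7,267.5],[337.5,255.7]],z).round(4).tolist())
# rack bottom corners in side image
for z in (0,.02): print(z,ray(f,[[220+350/4,180+497/4],[220+468/4,180+468/4]],z).round(4).tolist())
print(bot.observe())
"
```

```text
0 [[0.4876, -0.1367, 0.0], [0.5918, -0.1455, 0.0]]
0.02 [[0.4833, -0.1527, 0.02], [0.5842, -0.1613, 0.02]]
0.04 [[0.4791, -0.1688, 0.04], [0.5766, -0.177, 0.04]]
0.05 [[0.477, -0.1768, 0.05], [0.5727, -0.1849, 0.05]]
0.06 [[0.4749, -0.1848, 0.06], [0.5689, -0.1928, 0.06]]
0 [[0.4859, -0.2352, 0.0], [0.5458, -0.2428, 0.0]]
0.02 [[0.4817, -0.2481, 0.02], [0.5397, -0.2554, 0.02]]
{'clock': 5.875, 'qpos': array([ 0.00379383,  0.70517895,  0.31519398,  1.93492877, -0.38852083,
        0.55973841,  0.46392249]), 'qd': array([-0.00047062,  0.00114136, -0.00094663,  0.00145252,  0.00083386,
        0.00030682, -0.00155332]), 'joint_efforts': array([ 4.30070199e-01, -8.37423992e+01,  1.06729934e+01, -2.04175079e+01,
       -1.15127095e-01, -9.49870907e-01, -1.10233290e-02]), 'position': array([ 0.52143846, -0.18108861,  0.00799345]), 'tool_rot': array([1.70026044, 1.56997461, 0.01250542]), 'force': array([-2.640066  ,  1.83341827, 14.07913108]), 'moment': array([ 0.1680785 ,  0.66914202, -0.01325402]), 'grip_width': 0.0473695003951158}
```

```bash
python3 -m pendant '[[0,0,0,0],[0,0,0,0],[0,0,0,0],[0,0,0,0],[0,0,0,0],[0,0,0,0]]' 1 60; python3 -c "
from t import *
f=grab_frame('side')
for z in (.12,.14,.15,.16,.17,.18): print(z,ray(f,[[288,223.75],[338.75,213.25]],z).round(4).tolist())
cv2.imwrite('pics/s4.png',cv2.resize(f['img'][230:290,270:360,::-1],None,fx=8,fy=8))
f=grab_frame('top'); cv2.imwrite('pics/t4.png',cv2.resize(f['img'][170:300,320:480,::-1],None,fx=4,fy=4))
print(bot.observe()['force'])
"
```

```text
clock: 6.62
position: [0.5211, -0.181, 0.0073]
tool_rot: [-0.919, 1.571, -2.607]
force: [-0.5, -0.6, 0.6]
grip_width: 0.0854
0.12 [[0.4914, -0.1269, 0.12], [0.5955, -0.1389, 0.12]]
0.14 [[0.486, -0.1472, 0.14], [0.586, -0.1588, 0.14]]
0.15 [[0.4833, -0.1573, 0.15], [0.5812, -0.1687, 0.15]]
0.16 [[0.4806, -0.1675, 0.16], [0.5764, -0.1786, 0.16]]
0.17 [[0.4779, -0.1776, 0.17], [0.5716, -0.1885, 0.17]]
0.18 [[0.4752, -0.1878, 0.18], [0.5668, -0.1984, 0.18]]
[-0.41601431 -0.88776341 -1.05834645]
```

View pics/s4.png

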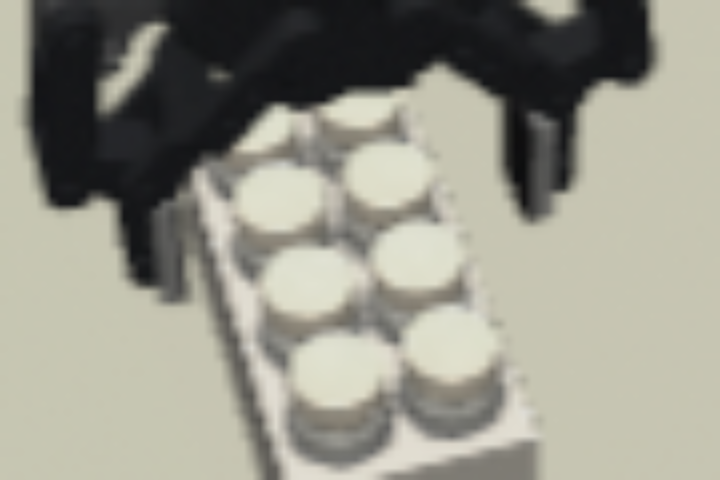

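View pics/t4.png

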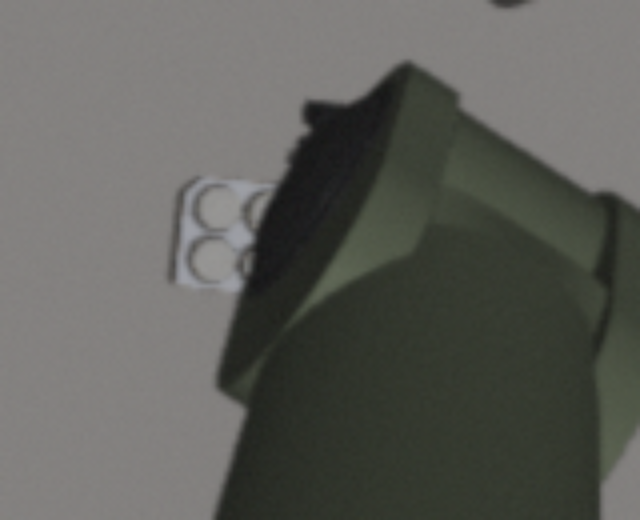

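```bash
python3 -m pendant '[[6,0,0,0],[8,0,0,0],[6,0,0,0],[4,0,0,0],[0,0,0,0],[0,0,0,0]]' ; python3 -c "
from t import *
f=grab_frame('side')
cv2.imwrite('pics/s5.png',cv2.resize(f['img'][220:300,260:360,::-1],None,fx=7,fy=7))
print(bot.observe()['force'])
"
```

```text
clock: 7.48
position: [0.5212, -0.1811, -0.0166]
tool_rot: [1.117, 1.571, -0.571]
force: [0.7, -1.1, -0.5]
grip_width: 0.0857
[-0.00744721 -0.31836363 -0.10523156]
```

View pics/s5.png

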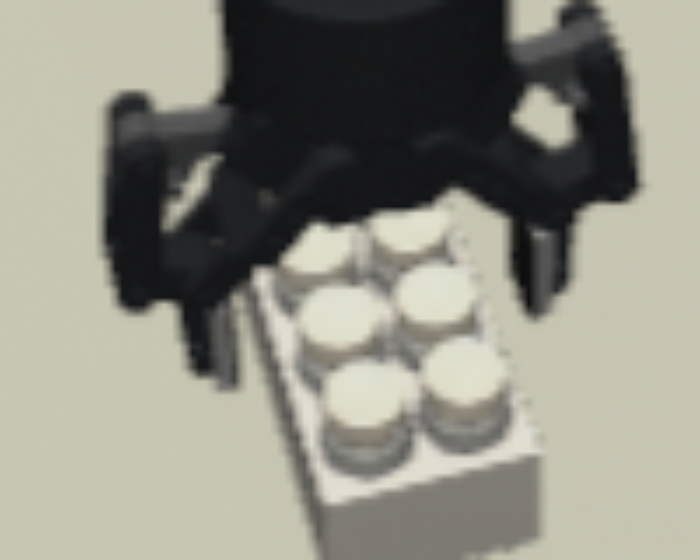

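```bash
python3 -c "
from t import *
f=grab_frame('side')
for z in (.0,.01,.02,.03): print(z,ray(f,[[293.1,275.4],[337.1,265]],z).round(4).tolist())
"; python3 -m pendant '[[4,0,0,0],[3,0,0,0],[0,0,0,0],[0,0,0,0]]'
python3 -m pendant '[[0,0,0,0],[0,0,0,0],[0,0,0,0],[0,0,0,0]]' -1 40;  python3 -c "
from t import *
f=grab_frame('side')
cv2.imwrite('pics/s6.png',cv2.resize(f['img'][220:300,260:360,::-1],None,fx=7,fy=7))
print(bot.observe()['force'],bot.observe()['grip_width'])
"
```

```text
0.0 [[0.4833, -0.1578, 0.0], [0.58, -0.1691, 0.0]]
0.01 [[0.4813, -0.1655, 0.01], [0.5763, -0.1766, 0.01]]
0.02 [[0.4792, -0.1732, 0.02], [0.5727, -0.1841, 0.02]]
0.03 [[0.4772, -0.1808, 0.03], [0.5691, -0.1916, 0.03]]
clock: 8.07
position: [0.5211, -0.1811, -0.0237]
tool_rot: [-0.916, 1.571, -2.604]
force: [-0.6, 1.1, 0.0]
grip_width: 0.0856
clock: 8.57
position: [0.5212, -0.181, -0.0234]
tool_rot: [1.719, 1.57, 0.032]
force: [-0.8, 0.4, 4.3]
grip_width: 0.061
[-0.89066349  0.72125284  5.19786973] 0.06160346281261888
```

View pics/s6.png

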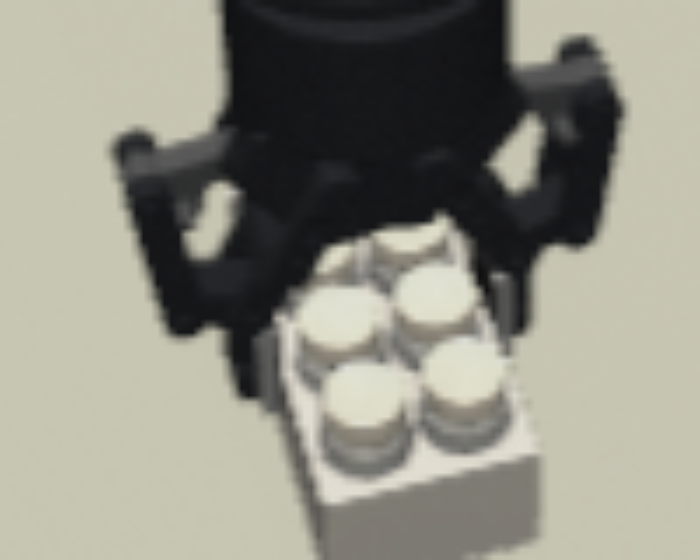

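```bash
python3 -m pendant '[[0,0,0,0],[0,0,0,0],[-10,0,0,0],[-20,0,0,0],[-30,0,0,0],[-30,0,0,0],[-20,0,0,0],[0,0,0,0],[0,0,0,0]]' -1 80;  python3 -c "
from t import *
f=grab_frame('side')
cv2.imwrite('pics/s7.png',cv2.resize(f['img'][180:320,240:400,::-1],None,fx=4.5,fy=4.5))
f=grab_frame('top'); cv2.imwrite('pics/t7.png',cv2.resize(f['img'][170:300,320:480,::-1],None,fx=4,fy=4))
print(bot.observe()['force'],bot.observe()['grip_width'])
to(.6175,.1629,.09,-2.18)
"
```

```text
clock: 9.75
position: [0.5207, -0.1808, 0.0856]
tool_rot: [-1.755, 1.57, 2.84]
force: [-0.6, 1.1, -4.1]
grip_width: 0.06
[-0.01653851 -0.8147016  -4.12635092] 0.06047535392510742
shift [  -4.7   56.2 -352.7] tooly -6.70 turn about tool x -4.52
```

View pics/s7.png

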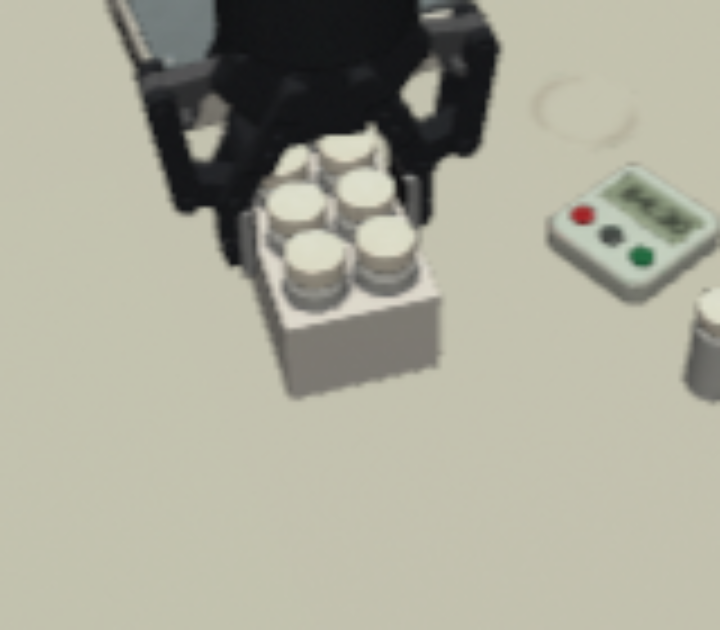

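```bash
python3 -m pendant '[[0,0,0,-2.5],[0,0,-15,-2],[0,10,-35,0],[0,12,-50,0],[0,12,-55,0],[0,12,-55,0],[0,12,-50,0],[0,12,-40,0],[0,10,-30,0],[0,4,-17,0],[0,0,0,0],[0,0,0,0]]';  python3 -c "
from t import *
f=grab_frame('side')
cv2.imwrite('pics/s8.png',cv2.resize(f['img'][80:240,210:390,::-1],None,fx=4,fy=4))
f=grab_frame('top'); cv2.imwrite('pics/t8.png',cv2.resize(f['img'][120:260,170:320,::-1],None,fx=4,fy=4))
print(bot.observe()['force'],bot.observe()['grip_width'])
to(.6175,.1629,.0286,-2.18)
"
```

```text
clock: 11.35
position: [0.6185, 0.1611, 0.0863]
tool_rot: [-0.447, 1.57, -2.057]
force: [-0.4, -0.5, -4.0]
grip_width: 0.0605
[ 0.04217835 -0.18364416 -4.38095156] 0.06080386493046559
shift [57.8 -1.3 -1.7] tooly -2.28 turn about tool x -0.10
```

View pics/s8.png

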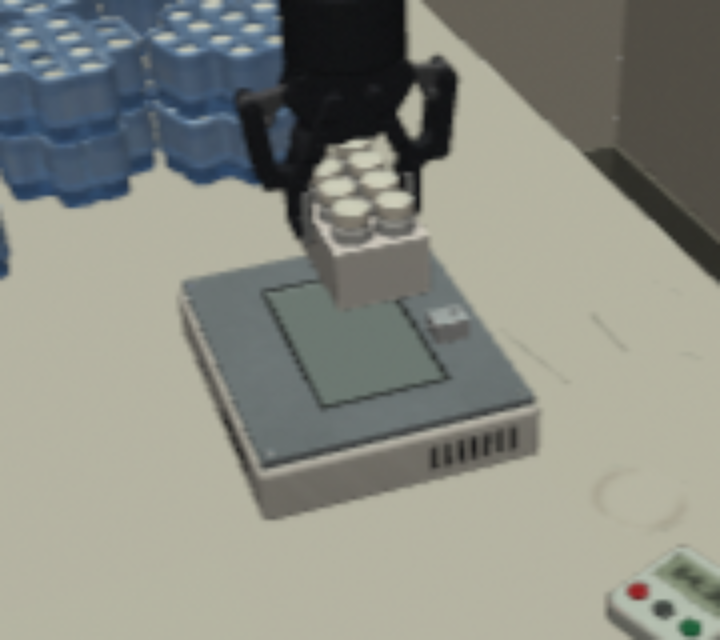

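View pics/t8.png

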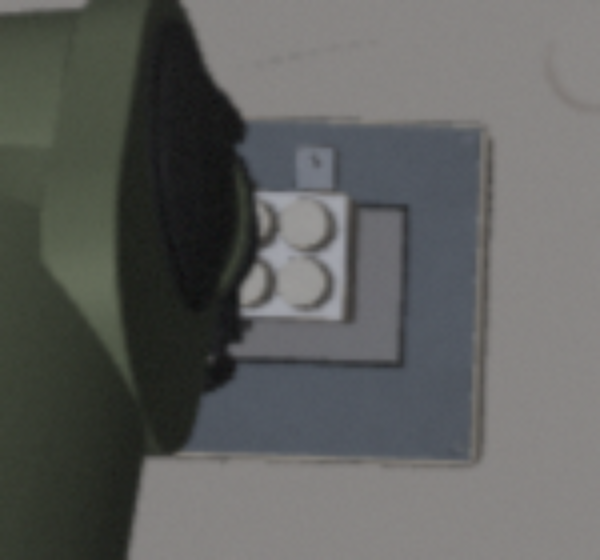

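```bash
python3 -c "
from t import *
f=grab_frame('top')
P=ray(f,[[257.8,167.7],[257.8,200]],.1517); print(P)
th=np.radians(-2.18);Rz=np.array([[np.cos(th),-np.sin(th)],[np.sin(th),np.cos(th)]])
n=np.array([.6633,.2352]); L=(P[:,:2]-n)@Rz*1000; print('reader frame',L)
d=P[0]-P[1]; print('rack yaw',np.degrees(np.arctan2(d[1],d[0])),np.hypot(*d[:2]))
"
```

```text
[[0.64822533 0.0984533  0.1517    ]
 [0.58506191 0.09849887 0.1517    ]]
reader frame [[  -9.86205156 -137.22115833]
 [ -72.98149247 -139.57829395]]
rack yaw -0.04133729480869878 0.06316343807856568
```

```bash
cat > e.py <<'E'
from m import *
from t import R
def yaw(rows,cols,z,n=4):
    """right (-y) end edge of rack: per row steepest bright->dark column"""
    f=mean(n); g=cv2.GaussianBlur(f["I"].mean(2),(0,0),.7); pts=[]
    for v in range(*rows):
        seg=g[v,cols[0]:cols[1]]; d=np.diff(seg); i=int(np.argmin(d))
        if 0<i<len(d)-1:
            a,b,c=d[i-1],d[i],d[i+1]; i=i+.5*(a-c)/(a-2*b+c)
        pts.append((cols[0]+i+.5,v))
    P=ray(f,np.array(pts),z)[:,:2]
    vx,vy,x0,y0=cv2.fitLine((P*1000).astype(np.float32),cv2.DIST_HUBER,0,.5,.01).ravel()
    if vx<0: vx,vy=-vx,-vy
    print('yaw',np.degrees(np.arctan2(vy,vx)),'pt',x0,y0); return f,pts,P
E
python3 -c "
from e import *
f,pts,P=yaw((171,198),(252,264),.1517); print(np.round(pts,1)[::3].tolist())
"
```

```text
yaw -2.6111887 pt 615.9517 102.64254
[[256.0, 171.0], [256.1, 174.0], [256.0, 177.0], [255.9, 180.0], [255.7, 183.0], [255.6, 186.0], [255.5, 189.0], [255.4, 192.0], [255.1, 195.0]]
```

```bash
python3 -m pendant '[[15,0,0,0],[20,0,0,0],[12,0,0,0],[5,0,0,0],[2,0,0,0],[0,0,0,0],[0,0,0,0]]'; python3 -m pendant '[[1,0,0,0],[1,0,0,0],[0,0,0,0]]'
```

```text
clock: 12.58
position: [0.6191, 0.1626, 0.0327]
tool_rot: [2.007, 1.57, 0.398]
force: [0.6, 0.5, -3.8]
grip_width: 0.0608
clock: 12.95
position: [0.6188, 0.1625, 0.0302]
tool_rot: [-1.14, 1.571, -2.749]
force: [-0.6, 0.6, -5.0]
grip_width: 0.0606
```

```bash
python3 -m pendant '[[1,0,0,0],[0,0,0,0],[0,0,0,0]]'
```

```text
clock: 13.32
position: [0.6189, 0.1624, 0.0293]
tool_rot: [-0.854, 1.571, -2.463]
force: [-0.4, 0.6, -3.8]
grip_width: 0.0603
```

```bash
python3 -m pendant '[[0.7,0,0,0],[0,0,0,0]]';python3 -m pendant '[[0.5,0,0,0],[0,0,0,0]]';python3 -m pendant '[[0.5,0,0,0],[0,0,0,0]]'
```

```text
clock: 13.58
position: [0.619, 0.1625, 0.0289]
tool_rot: [2.308, 1.57, 0.699]
force: [-3.1, -1.0, 3.1]
grip_width: 0.0606
clock: 13.82
position: [0.619, 0.1625, 0.0289]
tool_rot: [2.483, 1.57, 0.874]
force: [-6.5, -1.5, 12.8]
grip_width: 0.0603
clock: 14.08
position: [0.6191, 0.1625, 0.0289]
tool_rot: [2.495, 1.57, 0.886]
force: [-8.7, -2.1, 21.2]
grip_width: 0.0608
```

```bash
python3 -m pendant '[[-0.9,0,0,0],[0,2,0,0],[0,2,0,0],[0,1,0,0],[0,0,0,0],[0,0,0,0]]'; python3 -c "
from t import *
f=grab_frame('side')
cv2.imwrite('pics/s9.png',cv2.resize(f['img'][100:220,220:360,::-1],None,fx=5,fy=5))
f=grab_frame('top'); cv2.imwrite('pics/t9.png',cv2.resize(f['img'][120:260,170:320,::-1],None,fx=4,fy=4))
to(.6275,.1625,.0286,-2.18)
"
```

```text
clock: 14.82
position: [0.6242, 0.1624, 0.0289]
tool_rot: [2.159, 1.57, 0.55]
force: [-2.5, -0.1, 7.6]
grip_width: 0.0607
shift [ 0.3  3.3 -0.2] tooly -2.20 turn about tool x -0.02
```

View pics/s9.png

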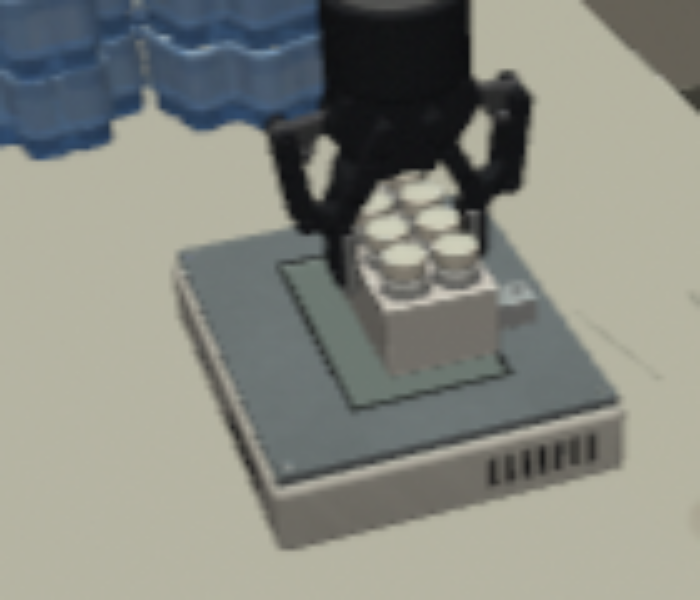

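View pics/t9.png

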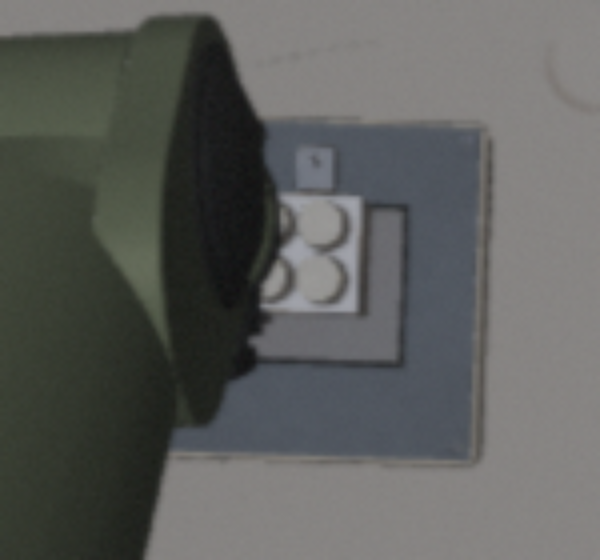

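```bash
python3 -m pendant '[[0,1,0,0],[0,1,0,0],[0,0.5,0,0],[0,0,0,0],[0,0,0,0]]';python3 -m pendant '[[0,0.7,0,0],[0,0,0,0]]';python3 -m pendant '[[0,0.7,0,0],[0,0,0,0]]'
```

```text
clock: 15.55
position: [0.6263, 0.1624, 0.0289]
tool_rot: [-2.87, 1.57, 1.804]
force: [-6.2, 0.5, 9.8]
grip_width: 0.0605
clock: 15.8
position: [0.627, 0.1623, 0.0289]
tool_rot: [-2.503, 1.57, 2.171]
force: [-5.8, -0.3, 9.1]
grip_width: 0.0608
clock: 16.05
position: [0.6276, 0.1623, 0.0289]
tool_rot: [-2.327, 1.57, 2.347]
force: [-6.6, 0.2, 10.1]
grip_width: 0.0605
```

```bash
python3 -m pendant '[[0,0.7,0,0],[0,0,0,0]]';python3 -m pendant '[[0,0.7,0,0],[0,0,0,0]]';python3 -m pendant '[[0,0.7,0,0],[0,0,0,0]]'
```

```text
clock: 16.3
position: [0.6283, 0.1623, 0.0289]
tool_rot: [-2.27, 1.57, 2.404]
force: [-6.9, -0.3, 10.7]
grip_width: 0.0604
clock: 16.55
position: [0.6287, 0.1623, 0.0289]
tool_rot: [-1.982, 1.57, 2.692]
force: [-8.6, 0.2, 13.2]
grip_width: 0.0603
clock: 16.8
position: [0.6287, 0.1623, 0.0289]
tool_rot: [-1.699, 1.568, 2.975]
force: [-14.0, 0.7, 16.4]
grip_width: 0.0603
```

```bash
python3 -m pendant '[[-0.3,0.5,0,0],[0,0,0,0],[0,0,0,0]]'; python3 -c "
from e import *
print(bot.observe()['force'],bot.observe()['moment'])
f,pts,P=yaw((171,196),(256,266),.094); print(np.round(pts,1)[::3].tolist())
im=cv2.resize(f['img'][145:205,220:280,::-1],None,fx=9,fy=9,interpolation=cv2.INTER_CUBIC); cv2.imwrite('pics/t10.png',np.clip(im*1.5,0,255))
"
```

```text
clock: 17.18
position: [0.6287, 0.1623, 0.029]
tool_rot: [-1.609, 1.568, 3.065]
force: [-14.4, -1.3, 16.3]
grip_width: 0.0604
[-14.39999453  -1.32789293  16.25379472] [-0.03839127  3.03059465  0.06476219]
yaw -2.7834918 pt 622.5729 103.36514
[[259.9, 171.0], [259.9, 174.0], [259.7, 177.0], [259.3, 180.0], [259.2, 183.0], [259.3, 186.0], [259.2, 189.0], [259.0, 192.0], [258.8, 195.0]][ WARN:0@5.350] global loadsave.cpp:1063 imwrite_ Unsupported depth image for selected encoder is fallbacked to CV_8U.
```

View pics/t10.png

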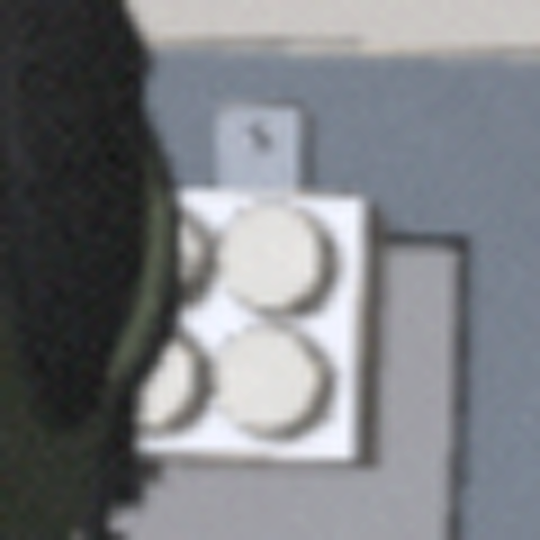

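```bash
python3 -m pendant '[[-0.4,0,0,0],[0,0,0,0]]';python3 -m pendant '[[0,0.5,0,0],[0,0,0,0]]'; python3 -c "
from t import *
print(R().round(4)); o=bot.observe(); print(o['position'],o['moment'],o['force'])
f=grab_frame('side')
cv2.imwrite('pics/s11.png',cv2.resize(f['img'][130:190,280:350,::-1],None,fx=9,fy=9,interpolation=cv2.INTER_CUBIC))"
```

```text
clock: 17.62
position: [0.6287, 0.1623, 0.029]
tool_rot: [-1.564, 1.568, 3.111]
force: [-13.0, -0.2, 8.7]
grip_width: 0.0602
clock: 17.88
position: [0.6287, 0.1623, 0.029]
tool_rot: [-1.568, 1.566, 3.107]
force: [-15.5, 0.7, 12.5]
grip_width: 0.0603
[[-4.300e-03  9.993e-01 -3.800e-02]
 [ 2.000e-04 -3.800e-02 -9.993e-01]
 [-1.000e+00 -4.300e-03  0.000e+00]]
[0.62870495 0.16230995 0.02901829] [0.04357221 3.29810618 0.0147809 ] [-15.46959997   0.73314953  12.5252997 ]
```

View pics/s11.png

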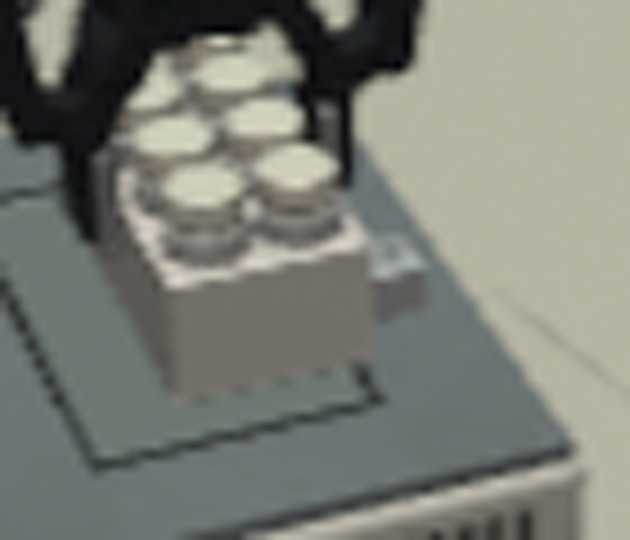

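```bash
python3 -m pendant '[[0,0,-1,0],[0,0,-2,0],[0,0,-2,0],[0,0,-2,0],[0,0,0,0]]'
```

```text
clock: 18.55
position: [0.6289, 0.1671, 0.029]
tool_rot: [-1.103, 1.566, -2.712]
force: [-18.5, -9.7, 14.1]
grip_width: 0.0605
```

```bash
python3 -m pendant '[[0,0,0,0],[0,0,0,0]]';python3 -c "
from t import *
print(R().round(4)); o=bot.observe(); print(o['position'],o['moment'],o['force'])"; python3 -m pendant '[[-0.3,0,-1,0],[0,0,0,0]]';python3 -m pendant '[[0,0,-1,0],[0,0,0,0]]'
python3 -c "
from e import *
print(R().round(4));print(bot.observe()['force'],bot.observe()['moment'])
f,pts,P=yaw((171,196),(252,266),.094,2); print(np.round(pts,1)[::3].tolist())"
```

```text
clock: 18.8
position: [0.6288, 0.1671, 0.029]
tool_rot: [-1.126, 1.566, -2.736]
force: [-18.5, -9.6, 14.8]
grip_width: 0.0605
[[-0.0049  0.9992 -0.039 ]
 [-0.0021 -0.039  -0.9992]
 [-1.     -0.0048  0.0023]]
[0.6288368  0.16714985 0.0290321 ] [-1.87398676  3.66108104  0.27698146] [-18.51472286  -9.5862505   14.84459558]
clock: 19.05
position: [0.6289, 0.1685, 0.029]
tool_rot: [-1.161, 1.566, -2.77]
force: [-17.3, -7.1, 8.9]
grip_width: 0.0602
clock: 19.3
position: [0.6289, 0.1693, 0.0291]
tool_rot: [-1.133, 1.566, -2.743]
force: [-16.0, -8.7, 10.5]
grip_width: 0.0608
[[-0.0049  0.9992 -0.039 ]
 [-0.0021 -0.039  -0.9992]
 [-1.     -0.0048  0.0022]]
[-16.00114499  -8.71730754  10.46904238] [-1.5914064   3.34027995  0.29296068]
yaw -2.1287594 pt 623.65643 110.51437
[[256.4, 171.0], [256.3, 174.0], [256.1, 177.0], [256.0, 180.0], [255.9, 183.0], [255.9, 186.0], [255.9, 189.0], [255.6, 192.0], [255.4, 195.0]]
```

```bash
python3 -m pendant '[[0,0,-1,0],[0,0,-1,0],[0,0,0,0]]';python3 -m pendant '[[-0.2,0,-1,0],[0,0,0,0]]';python3 -m pendant '[[0,0,-1,0],[0,0,0,0]]';python3 -m pendant '[[0,0,-0.7,0],[0,0,0,0]]'
```

```text
clock: 19.77
position: [0.629, 0.1714, 0.0291]
tool_rot: [-1.138, 1.566, -2.748]
force: [-17.0, -7.1, 11.0]
grip_width: 0.0602
clock: 20.02
position: [0.629, 0.1726, 0.0291]
tool_rot: [-1.162, 1.566, -2.772]
force: [-15.6, -6.4, 7.2]
grip_width: 0.0604
clock: 20.27
position: [0.629, 0.1732, 0.0291]
tool_rot: [-1.113, 1.565, -2.723]
force: [-15.5, -8.3, 8.0]
grip_width: 0.0602
clock: 20.52
position: [0.629, 0.1738, 0.0291]
tool_rot: [-1.09, 1.565, -2.7]
force: [-15.4, -8.9, 8.3]
grip_width: 0.0604
```

```bash
python3 -m pendant '[[0,0,-0.7,0],[0,0,0,0]]';python3 -m pendant '[[0,0,-0.7,0],[0,0,0,0]]';python3 -m pendant '[[0,0,-0.7,0],[0,0,0,0]]';python3 -m pendant '[[0,0,-0.7,0],[0,0,0,0]]'
```

```text
clock: 20.78
position: [0.6291, 0.1743, 0.0291]
tool_rot: [-1.075, 1.565, -2.685]
force: [-15.9, -10.5, 8.9]
grip_width: 0.0604
clock: 21.02
position: [0.6291, 0.1749, 0.0291]
tool_rot: [-1.053, 1.565, -2.663]
force: [-16.1, -10.8, 8.7]
grip_width: 0.0605
clock: 21.28
position: [0.6291, 0.1753, 0.0291]
tool_rot: [-1.009, 1.565, -2.619]
force: [-16.9, -11.3, 9.3]
grip_width: 0.0602
clock: 21.52
position: [0.6291, 0.1752, 0.0291]
tool_rot: [-0.916, 1.564, -2.526]
force: [-17.0, -15.3, 9.4]
grip_width: 0.0606
```

```bash
python3 -m pendant '[[0,0,-0.7,0],[0,0,0,0]]';python3 -m pendant '[[0,0,-0.5,0],[0,0,0,0],[0,0,0,0]]'
python3 -c "
from e import *
print(R().round(4));print(bot.observe()['force'],bot.observe()['moment'])
f,pts,P=yaw((171,196),(248,262),.094,3); print(np.round(pts,1)[::3].tolist())
cv2.imwrite('pics/t12.png',cv2.resize(f['img'][120:260,170:320,::-1],None,fx=4,fy=4))
f=grab_frame('side')
cv2.imwrite('pics/s12.png',cv2.resize(f['img'][120:190,270:350,::-1],None,fx=9,fy=8,interpolation=cv2.INTER_CUBIC))"
```

```text
clock: 21.78
position: [0.6291, 0.1752, 0.0291]
tool_rot: [-0.847, 1.564, -2.458]
force: [-18.0, -16.9, 11.0]
grip_width: 0.0602
clock: 22.15
position: [0.6291, 0.1752, 0.0291]
tool_rot: [-0.806, 1.563, -2.417]
force: [-17.7, -20.8, 11.3]
grip_width: 0.0603
[[-0.0057  0.9992 -0.0404]
 [-0.005  -0.0404 -0.9992]
 [-1.     -0.0055  0.0052]]
[-17.69606546 -20.836529    11.29218654] [-3.93893991  3.71235144  0.5434629 ]
yaw -2.139011 pt 618.4702 116.56509
[[253.7, 171.0], [253.5, 174.0], [253.2, 177.0], [253.1, 180.0], [253.0, 183.0], [253.1, 186.0], [253.0, 189.0], [252.8, 192.0], [252.6, 195.0]]
```

View pics/s12.png

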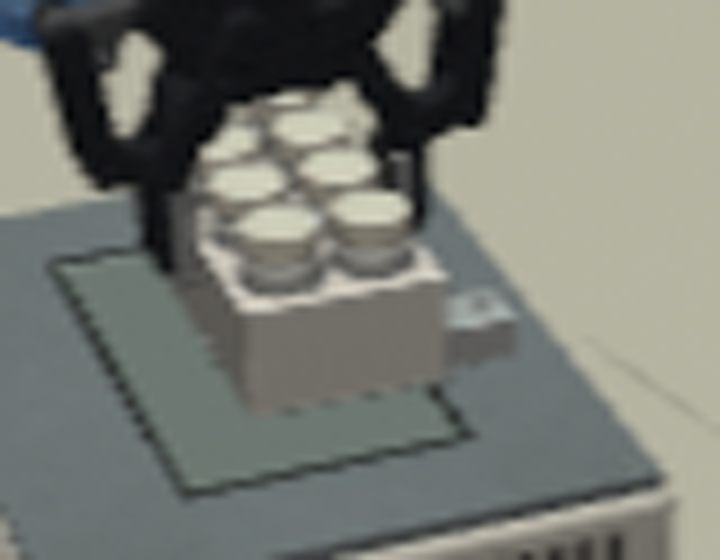

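View pics/t12.png

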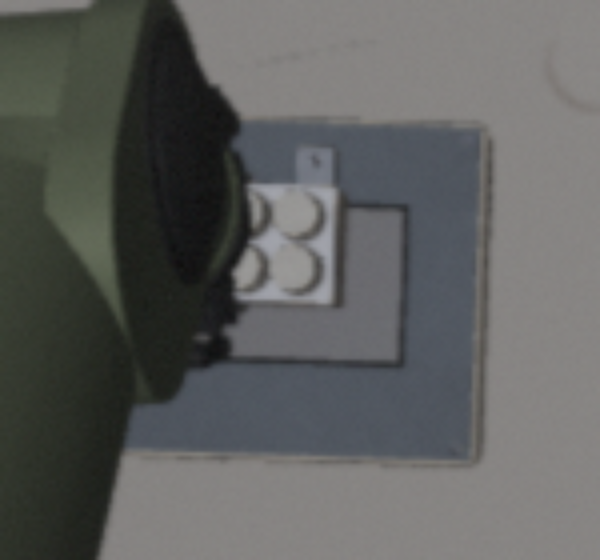

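```bash
python3 -m pendant '[[0,0.4,0,-0.3],[0,0,0,0],[0,0,0,0]]'
python3 -c "
from e import *
print(R().round(4));print(bot.observe()['force'],bot.observe()['moment'])"; python3 -m pendant '[[0,0,0,-0.4],[0,0,0,0],[0,0,0,0]]'
python3 -c "
from e import *
print(R().round(4));print(bot.observe()['force'],bot.observe()['moment'])
f,pts,P=yaw((171,196),(248,262),.094,3)"
```

```text
clock: 22.72
position: [0.6291, 0.1753, 0.0291]
tool_rot: [-0.893, 1.563, -2.5]
force: [-20.7, -19.4, 13.5]
grip_width: 0.06
[[-0.0063  0.9993 -0.0362]
 [-0.0047 -0.0362 -0.9993]
 [-1.     -0.0061  0.0049]]
[-20.70932317 -19.44543427  13.5035239 ] [-3.93625903  4.14258605 -0.37114354]
clock: 23.1
position: [0.6291, 0.1752, 0.0291]
tool_rot: [-0.953, 1.563, -2.554]
force: [-20.2, -18.4, 12.6]
grip_width: 0.0603
[[-0.0065  0.9995 -0.0309]
 [-0.0043 -0.0309 -0.9995]
 [-1.     -0.0063  0.0045]]
[-20.24701719 -18.41347227  12.59804329] [-3.70059037  4.24693863 -1.61641243]
yaw -1.975685 pt 618.47034 116.58086
```

```bash
python3 -m pendant '[[0,0,0,0.45],[0,0,0,0],[0,0,0,0],[0,0,0,0]]'
python3 -c "
from e import *
print(R().round(4));print(bot.observe()['force'],bot.observe()['moment'])
f,pts,P=yaw((171,196),(248,262),.094,4);print(bot.observe()['force'],bot.observe()['moment'])"
```

```text
clock: 23.75
position: [0.6291, 0.1752, 0.0291]
tool_rot: [-0.889, 1.563, -2.496]
force: [-21.5, -19.6, 13.8]
grip_width: 0.0605
[[-0.0065  0.9993 -0.0366]
 [-0.0049 -0.0366 -0.9993]
 [-1.     -0.0063  0.0051]]
[-21.48230329 -19.62047473  13.81496192] [-3.89998188  4.25081868  0.09853637]
yaw -2.0144377 pt 618.4704 116.59683
[-20.56891536 -20.10187397  14.41497284] [-3.8793193   4.29948457  0.06390306]
```

```bash
python3 -c "
from workcell import job_done,bot
print(job_done()); o=bot.observe(); print(o['clock'],o['force'],o['grip_width'])"
```

```text
the job is handed in; nothing more can be done
None
the job is handed in; nothing more can be done
```

The rack is on the reader's window, square in the corner of the stops, and I handed the job in at about 24 s of the 54 s allowed with the gripper still pressing it. `job_done` gave no verdict.

**What I did:** I lifted the rack upright, lowered it onto the window and pressed its long side against both back stops. I then slid it about 13 mm along them to the end stop.

**Last checks before handing in:**
- **Push:** about 20 N against the back stops and about 20 N towards the end stop, including some friction. The turning moment was close to zero (0.06 N m), so both back stops carry load.
- **Position:** camera and stop contact put the corner about 0.2 mm from the end stop along y. The rack's turn measured -2.0° against -2.2° for the reader.
- **Tilt:** the tool was about 0.008 rad off vertical.
- **Pins:** I could not see them. I judge them pressed in because both stops were in hard contact, and the back pin before the slide because the rack met both back stops about 12 mm short of the end stop.

**What went wrong or disagreed:**
- **First grip:** it closed on the caps at 47 mm, above the rack. The fingertips were roughly 35 mm higher than the reported tool position suggested. I opened, went about 31 mm lower and gripped the block at 61 mm.
- **Yaw at first contact:** the camera read -2.8° when the rack first touched the back stops, but the balanced moment said it was flush. It read -2.1° during the slide.
- **End-stop correction:** I over-turned the tool slightly while balancing the load at the end stop, then turned it back.

I kept clear of the vials and the timer, but did not measure their positions again at the end.

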